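# Lock a sealed instrument housing in its fixture and crack its stuck lid

## Robot

A 6-joint arm with a two-finger parallel gripper is mounted at the origin on the work surface. World frame = base frame: x ahead of the robot, y to its left, z up, the work surface at z = 0. Lengths are in mm, angles in rad, forces in N, time in s.
With the tool pointing down it reaches from about 400 to 925 mm from the base axis. Payload 12.5 kg.
Tool frame: the origin (TCP) lies on the mounting face of the last link; the fingertips stand 190 mm ahead of it and the grasp point (between the pads) lies 171 mm ahead of it; x points along the fingers, y is the direction in which the jaws open and shut, and the axes are right-handed (so a half turn about x gives the same grasp; the last joint's range is limited). The gripper opens to 95 mm and grips with 3 to 60 N. Pads are 20 mm wide; open, the fingers measure 119 mm over their backs; the gripper's body (75 mm by 180 mm) begins 59 mm behind the grasp point.
Start: joints at [-1.217, 0.491, 1.559, -0, 1.092, -0.106], TCP at [277.374, -560.079, 404.761] pointing down, gripper open.
Joint ranges: [-3.1, 3.1], [-0.84, 2.19], [0.05, 2.79], [-1.13, 4.28], [0.06, 2.93], [-2.69, 2.69]. Speed limits (rad/s): [2.22, 2.22, 2.79, 3.14, 3.14, 3.14].

## Interface

Orientations are given as [roll, pitch, yaw] about the fixed x, y, z axes, in that order (R = Rz(yaw) Ry(pitch) Rx(roll)).
In Python, from cell import env, eyes gives the robot as it stands. The module is installed in compiled form; this text tells all that it offers.
- The arm moves only by the tool jog_arm, never from a script. Its argument "deltas" is one flat list of numbers, 7 for each row, row after row: the shift along the tool's x, y, z in mm, then the turn, a rotation vector about the tool's x, y, z in rad, then the opening, from 0 (shut) to 1 (fully open). A call has 1 to 10 rows; each row shifts and turns the pose as measured when the row begins, along the tool's axes as they then stand; what a row does not reach is not made up. A row lasts 1/8 s, in which the tool goes at most 62.5 mm and 10.7 degrees, less where a joint would pass 70% of its speed; a pose out of reach is approached as far as the arm can. A call is refused whole if a number of a shift passes 62.5 or a number of a turn 0.188, either way. A call with a gripper value outside its range is refused whole. The fingers move at their own pace and stop on an object; the grip force is fixed at half the most. Time passes only in rows, so rows that do not move let the fingers close. It gives the time, the measured TCP pose, the force and the opening at its end, in the units of the state.
- env.state(): the state, without advancing time (a new reading comes with each control period).
- eyes.read_camera(name): name is "scene" or "top" or "wrist"; returns a dict with "image" (420x560x3 uint8, red, green, blue), "fovy" (degrees; the focal length in pixels is half the picture's height over the tangent of half this angle, whatever the lens; pixels are square), "cx", "cy" (the principal point, pixels), "dist" ([k1, k2, p1, p2, k3] as OpenCV has them; the pictures are not rectified), "world_from_camera" (4x4, takes a point from camera to world coordinates). Camera axes: x right, y up, looking along -z (the intrinsics and any distortion apply to the point x, -y, -z); pixel columns grow to the right and rows downward; lengths in mm; the calibration is good to about 2 mm. A picture is of the moment at which its call begins. There is no depth.
- env.job_done(): hands the job in, once; it reports no verdict.
The state is a dict: "t": time; "joints": joint angles; "qvel": joint speeds; "tau": joint torques, N m; "eef_pos": TCP position; "tcp_rot": TCP orientation; "ft_force": force on the tool from outside, world axes, zero at the start; "moment": the same for the moment, N m; "opening": opening from 0.0 (shut) to 1.0 (fully open).
Only numpy, scipy, OpenCV 4.12 (cv2) and the standard library are available. Lean on these libraries where they do the work, as an engineer would, in place of code of your own. Each camera call takes 0.05 s, during which the arm holds its last target.

## Task

Push the instrument housing along the guides of its holding fixture against the end stop, and keep it pressed there until the sprung locking pin has come up fully behind it. Then take the lid by its bow handle, pull it free of its stuck rubber seal without flinging it open, and hold its front edge about 30 mm open: the ribbon cable inside is short, so never let that edge go beyond about 45 mm. Finish still holding the lid there so that I can reach in to unplug the cable; leave the screwdriver, the screw tray and the spare cover alone.

Things in the scene. Friction and masses are not known exactly. Their poses are not given: they have to be found in the camera images.
- fixture: Aluminium plate 235 x 236 mm on feet, fixed, top 30 mm above the bench, with two steel guides (tops 41.5 mm above bench) hooked over the housing's foot flange: it only slides, with 2 mm play sideways, 1.5 mm upwards. Origin at bench level, mid where the housing sits when home; x = push direction towards the stop, y across, z up. Its x lies within 25 degrees of the robot's x.
- stop: End stop: fixed steel block 18 x 160 x 28 mm across the far end of the fixture. Origin at the foot of its near face, 60 mm along the fixture's x from the fixture's origin, on the plate top. The housing's flat rear is to be pressed against this near face.
- ejector (a joint): Sprung stud, 10 mm diameter, in the middle of the stop's near face. 0 = standing out 6 mm, 0.006 = pressed flush. It pushes the housing back with 4 to 6 N over these last 6 mm: let go before the pin is up and the housing may come off the stop.
- lock_pin (a joint): Sprung vertical pin, 10 mm diameter, in the plate on the fixture's centre line, 67 mm before the fixture's origin. 0 = fully up, 9 mm above the plate; 0.009 = pressed flush by the housing over it. With the housing at the stop it is free and rises by its spring within about a second, 2 mm behind the housing's front edge, locking it. The black knob on its rod in front is only its release.
- housing: Instrument housing, light grey, 120 (x) x 170 (y) x 55 mm high without lid; foot flange 194 mm wide; three white cable glands on its +y side. About 0.4 kg, lid 0.26 kg more. Origin at the centre of its underside on the plate; x to the stop, z up. Starts 20 to 50 mm short of the stop; home = its origin over the fixture's origin. Sliding takes 3 to 6 N, pressing home some 8 N more.
- housing_front (a point): Middle of the housing's flat front wall (the side away from the stop), 30 mm above the housing's underside and 60 mm above the bench: push here along the housing's x. The wall spans 35 to 85 mm above the bench; the lid's front edge above it is set back 2 mm.
- lid (a joint): Lid hinge, rad: 0 = shut, grows as the front edge rises. Front edge 118 mm from the hinge: 0.256 rad = 30 mm open, 0.39 = 45 mm. A springy rubber seal lip holds it: the pull at the handle climbs to a peak of 9 to 19 N within the first 3 mm of lift, then falls away, gone by 0.11 rad; then only the lid's weight, about 2 N at the handle. Let go, it drops back onto its seal.
- lid_hinge (a point): Middle of the hinge line, along the housing's rear upper edge (parallel to housing's y), 85 mm above the bench. With the lid shut the handle bar's centre is 98 mm before this point (towards -x of the housing) and 44 mm above it.
- handle_bar (a point): Centre of the bow handle's round steel bar, 11 mm diameter, 90 mm between its posts, parallel to the hinge; 30 mm above the lid's top, 129 mm above the bench when shut. Can be pinched from above by fingers closing along the housing's x; it turns in the fingers as the lid swings. Moves with the lid on an arc of 107 mm radius about the hinge.
- lid_handle: The whole bow handle, fixed on the lid near its front edge; origin on the lid's top below the middle of the bar.
- screwdriver: Bystander: screwdriver with a black handle, 190 mm long, lying on the bench. Leave alone.
- screw_tray: Bystander: low steel tray 100 x 75 x 22 mm with the lid's screws. Leave alone.
- spare_cover: Bystander: flat light grey spare cover 130 x 100 x 10 mm lying on the bench. Leave alone.
Mind the look-alikes: they are no part of the job. Several things have the shape of the housing; the one meant has the colours described above.

How it is judged (in metres and radians):
On the way, in this order (a step that is already met when the one before it is completed fails the run):
1. the housing is pressed against the stop (more than 1.5 N) while the locking pin is up behind it (contact force between housing and stop above 1.5 N and value of joint lock_pin below 0.002 m and x of housing in the frame of fixture above -0.0015 m and value of joint lid below 0.05 rad), for 0.1 s.
2. the lid is broken free of its seal by the handle (value of joint lid above 0.13 rad and contact force between the fingers and lid_handle above 0.5 N), for 0.1 s.
At the end, for the whole second after the job is handed in: The robot's fingers still hold the lid by its handle, at rest with its front edge 20 to 40 mm open (0.17 to 0.345 rad), nothing else propping it; the housing is home (within 4 mm of the stop), flat in its guides, with the locking pin fully up (within 2 mm) (value of joint lid between 0.17 and 0.345 rad and velocity of joint lid between -0.05 and 0.05 rad/s and contact force between the fingers and lid_handle above 0.5 N and value of joint lock_pin below 0.002 m and x of housing in the frame of fixture above -0.004 m and angle between housing's own z axis and vertical below 0.04 rad and contact force between housing and screwdriver below 0.1 N and contact force between housing and screw_tray below 0.1 N and contact force between housing and spare_cover below 0.1 N); the arm keeps its last pose, push and grip.
It fails at once if the lid is opened too far for the ribbon cable (beyond 0.41 rad, 48 mm at its front edge) (value of joint lid above 0.41 rad).
It fails at once if the lid is broken open before the housing is locked (value of joint lid above 0.13 rad and value of joint lock_pin above 0.004 m).
It fails at once if the screwdriver is disturbed (distance of screwdriver from where it was at the start of the episode above 0.02 m).
It fails at once if the screw tray is disturbed (distance of screw_tray from where it was at the start of the episode above 0.02 m).
It fails at once if the spare cover is disturbed (distance of spare_cover from where it was at the start of the episode above 0.02 m).
It also fails if it takes over 51 s, if anything falls off the work surface, if the arm or the gripper's body presses on something with over 40 N, if the wrist force passes 120 N, or if a joint passes its speed limit or range.

## Working session

There is one attempt and no reset: what is moved stays moved. The work goes in short steps, Python scripts to look and compute and a tool call to move; the robot and the scene stay as the last step left them, time stands still between calls to the robot, and variables do not carry over. Pictures are saved under pics/ and viewed, and the job is handed in when it is done.

Besides the shell and the picture viewer there is one more tool, called after "Call:" by a JSON object that holds its "api" and its "payload", one argument or row to a line. jog_arm: Moves the arm, as the interface text tells. Its arguments: {"type":"object","properties":{"deltas":{"type":"array","items":{"type":"number"}}},"required":["deltas"]}

```bash
mkdir -p pics
python3 - <<'E'
from cell import env, eyes
import cv2, pickle
print(env.state())
d={}
for n in ["scene","top","wrist"]:
    c=eyes.read_camera(n); d[n]=c
    cv2.imwrite(f"pics/{n}0.png",c["image"][:,:,::-1])
    print(n,c["fovy"],c["cx"],c["cy"],c["dist"],c["world_from_camera"])
pickle.dump(d,open("cams0.pkl","wb"))
E
```

```text
{'t': 0.0, 'joints': array([-1.21659334e+00,  4.91563492e-01,  1.55948594e+00,  1.19102910e-05,
        1.09169930e+00, -1.05615772e-01]), 'qvel': array([-0.00030863,  0.00224114,  0.00061848,  0.0001234 , -0.00076156,
        0.00086157]), 'tau': array([-3.90903206e-04, -6.12630343e+01, -2.58182824e+01,  6.91163982e-02,
        4.80283226e-02, -3.14533713e-05]), 'eef_pos': array([ 277.36326984, -560.03616277,  404.14661712]), 'tcp_rot': array([-1.68554879,  1.56964021,  1.91585712]), 'ft_force': array([-0.7981531 , -0.43238952,  0.67795916]), 'moment': array([-0.03363885, -0.00551169,  0.07984417]), 'opening': 1.002456343115969}
scene 43.28501212514416 282.5532743806756 206.41935914440361 [-0.05346338  0.          0.          0.          0.        ] [[ 8.54141708e-01 -4.33145311e-01  2.87796948e-01  8.29647489e+02]
 [ 5.20037336e-01  7.13294098e-01 -4.69864553e-01 -4.66851199e+02]
 [-1.76423642e-03  5.50996070e-01  8.34505973e-01  9.91169601e+02]
 [ 0.00000000e+00  0.00000000e+00  0.00000000e+00  1.00000000e+00]]
top 52.05552259569197 279.4862137745886 210.483089467158 [-0.08604902  0.          0.          0.          0.        ] [[ 1.01443365e-02  9.99138438e-01 -4.02426807e-02  4.91930168e+02]
 [-9.99827858e-01  1.07601415e-02  1.51153147e-02  5.16270416e+01]
 [ 1.55353089e-02  4.00824184e-02  9.99075600e-01  1.01586221e+03]
 [ 0.00000000e+00  0.00000000e+00  0.00000000e+00  1.00000000e+00]]
wrist 68.26130399831354 275.37459585736633 205.51657125158934 [-0.02133156  0.          0.          0.          0.        ] [[ 4.43160018e-01  8.66375044e-01  2.30224849e-01  3.40864821e+02]
 [-8.96442279e-01  4.28485905e-01  1.13097614e-01 -5.28151557e+02]
 [-6.63152613e-04 -2.56503629e-01  9.66543040e-01  3.84286981e+02]
 [ 0.00000000e+00  0.00000000e+00  0.00000000e+00  1.00000000e+00]]
```

View pics/scene0.png

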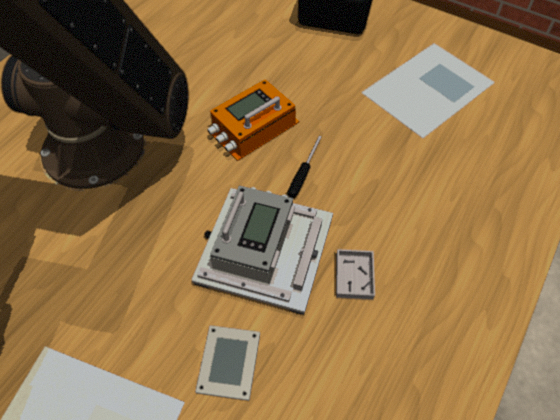

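View pics/top0.png

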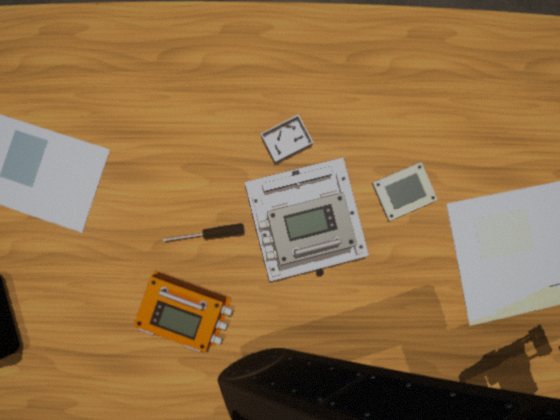

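View pics/wrist0.png

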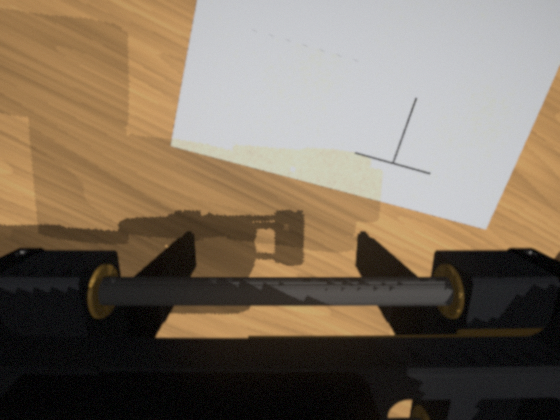

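The light grey housing in the fixture (top picture, ~310,230) has white glands on its left (+y) side. The orange one (~180,312) is a look-alike in the wrong colour, and the spare cover is at (405,190). Next I'll enlarge the crop.

Run:
```python
import pickle,cv2
d=pickle.load(open("cams0.pkl","rb"))
im=d["top"]["image"][145:290,230:380,::-1]
cv2.imwrite("pics/topcrop.png",cv2.resize(im,None,fx=4,fy=4,interpolation=cv2.INTER_CUBIC))
im=d["scene"]["image"][175:315,185:345,::-1]
cv2.imwrite("pics/scenecrop.png",cv2.resize(im,None,fx=4,fy=4,interpolation=cv2.INTER_CUBIC))
```

```text
(no output)
```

View pics/topcrop.png

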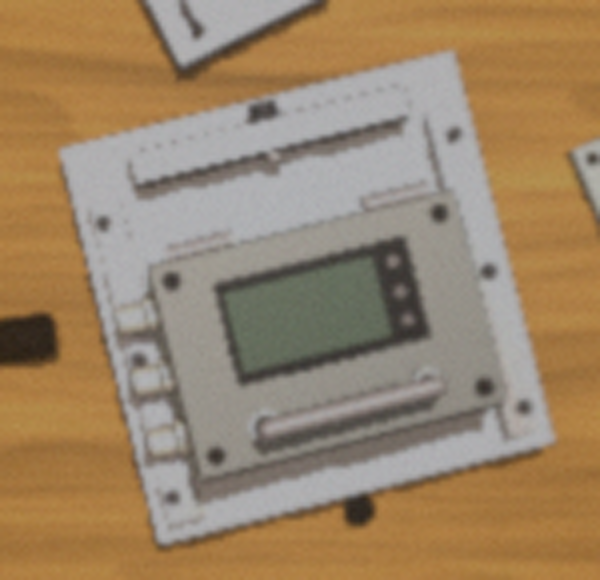

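View pics/scenecrop.png

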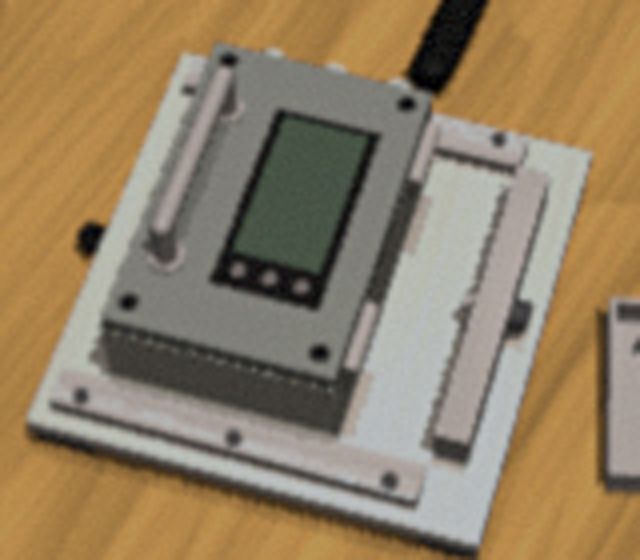

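```bash
cat > h.py <<'E'
import numpy as np, cv2
def K(c):
    f=210/np.tan(np.radians(c["fovy"])/2)
    return np.array([[f,0,c["cx"]],[0,f,c["cy"]],[0,0,1.]])
def ray(c,uv):
    p=cv2.undistortPoints(np.array(uv,float).reshape(-1,1,2),K(c),np.array(c["dist"],float)).reshape(-1,2)
    T=np.array(c["world_from_camera"])
    d=np.c_[p[:,0],-p[:,1],-np.ones(len(p))]@T[:3,:3].T
    return T[:3,3],d/np.linalg.norm(d,axis=1)[:,None]
def onz(c,uv,z):
    o,d=ray(c,uv); return o+d*((z-o[2])/d[:,2])[:,None]
def tri(c1,u1,c2,u2):
    o1,d1=ray(c1,u1);o2,d2=ray(c2,u2);out=[]
    for a,b in zip(d1,d2):
        A=np.c_[a,-b]; s=np.linalg.lstsq(A,o2-o1,rcond=None)[0]
        p=o1+a*s[0];q=o2+b*s[1]; out.append(np.r_[(p+q)/2,np.linalg.norm(p-q)])
    return np.array(out)
E
python3 - <<'E'
import pickle,numpy as np
from h import *
np.set_printoptions(precision=1,suppress=True)
d=pickle.load(open("cams0.pkl","rb"));t=d["top"];s=d["scene"]
T=lambda a:(np.array(a,float)+.5)/4-.5+[230,145]
S=lambda a:(np.array(a,float)+.5)/4-.5+[185,175]
def yaw(v): return np.degrees(np.arctan2(v[1],v[0]))
pt=onz(t,T([(60,150),(455,52),(555,440),(158,547)]),30)
print("plate top",pt.tolist(),np.linalg.norm(np.diff(pt,axis=0),axis=1),pt.mean(0),yaw(pt[0]-pt[3]),yaw(pt[1]-pt[2]),yaw(pt[0]-pt[1])-90)
ps=onz(s,S([(185,55),(592,152),(475,552),(30,430)]),30)
print("plate scene",ps.tolist(),np.linalg.norm(np.diff(ps,axis=0),axis=1),ps.mean(0),yaw(ps[1]-ps[0]),yaw(ps[2]-ps[3]))
b=onz(t,T([(262,432),(440,385)]),129);print("bar top",b,b.mean(0),np.linalg.norm(b[0]-b[1]),yaw(b[0]-b[1])-90)
b=onz(s,S([(224,72),(158,235)]),129);print("bar scene",b,b.mean(0),np.linalg.norm(b[0]-b[1]),yaw(b[0]-b[1])-90)
print("tri bar",tri(t,T([(262,432),(440,385)]),s,S([(224,72),(158,235)])))
l=onz(t,T([(150,265),(452,190),(503,403),(200,478)]),99);print("lid",l,np.linalg.norm(np.diff(l,axis=0),axis=1),l.mean(0))
l=onz(s,S([(215,45),(434,97),(352,375),(105,322)]),99);print("lid scene",l,np.linalg.norm(np.diff(l,axis=0),axis=1),l.mean(0))
st=onz(t,T([(135,187),(405,122)]),58);print("stop",st,st.mean(0),yaw(st[0]-st[1])-90)
print("knob",onz(t,T([(359,510)]),20)); print("screwdriver tip of handle",onz(t,[[244,230]],12),"tray",onz(t,[[275,163]],20))
E
```

```text
plate top [[596.049473142883, 117.55935305573112, 30.0], [655.9009979567045, -110.20465387449775, 30.0], [432.1009171613594, -169.06311961153338, 30.0], [369.3355184448185, 58.73559270373667, 30.0]] [235.5 231.4 236.3] [513.3 -25.7  30. ] 14.54536380402381 14.7348729337504 14.723240686385537
plate scene [[374.6917945436582, 55.71601485859901, 30.000000000000114], [598.9730297471428, 116.75106318861174, 30.000000000000114], [659.8582528543106, -114.15214281527943, 30.0], [438.11713775339933, -173.7649778846516, 30.000000000000114]] [232.4 238.8 229.6] [517.9 -28.9  30. ] 15.223593819500588 15.047598740578394
bar top [[441.2   5.1 129. ]
 [466.1 -86.8 129. ]] [453.6 -40.8 129. ] 95.21028895621586 15.199609040038311
bar scene [[444.    3.4 129. ]
 [469.7 -90.9 129. ]] [456.8 -43.8 129. ] 97.72486456427794 15.217200155312767
tri bar [[441.5   5.3 124.9   1.4]
 [466.2 -87.8 121.4   0.7]]
lid [[ 527.7   64.1   99. ]
 [ 569.8  -97.4   99. ]
 [ 455.9 -125.4   99. ]
 [ 414.7   36.3   99. ]] [166.9 117.3 166.9] [492.  -30.6  99. ]
lid scene [[ 417.1   31.5   99. ]
 [ 530.8   62.4   99. ]
 [ 578.5  -93.2   99. ]
 [ 463.  -130.6   99. ]] [117.9 162.7 121.4] [497.3 -32.5  99. ]
stop [[572.8  73.5  58. ]
 [611.2 -77.4  58. ]] [592.   -1.9  58. ] 14.261220641279635
knob [[390.3 -57.2  20. ]]
screwdriver tip of handle [[485.9 118.7  12. ]] tray [[642.7  48.1  20. ]]
```

```bash
cat >> h.py <<'E'
from scipy.spatial.transform import Rotation as Ro
np.set_printoptions(precision=3,suppress=True)
YAW=np.radians(14.9)
EX=np.array([np.cos(YAW),np.sin(YAW),0]);EY=np.array([-np.sin(YAW),np.cos(YAW),0]);EZ=np.array([0,0,1.])
def uvz(u,v,z): return u*EX+v*EY+z*EZ
def R_tool(jaw,lean=0):  # x down; y = jaw dir; lean: fingers tip toward +u
    x=-EZ*np.cos(lean)+EX*np.sin(lean); y=jaw-x*(jaw@x); y/=np.linalg.norm(y)
    return np.c_[x,y,np.cross(x,y)]
def plan(s,tip,R,ahead=190):
    """total tool-frame shift & turn from the current pose to have point `ahead` mm on tool x at tip"""
    R0=Ro.from_euler('xyz',s["tcp_rot"]).as_matrix(); p=s["eef_pos"]
    tgt=tip-ahead*R[:,0]
    dr=Ro.from_matrix(R0.T@R).as_rotvec()
    return tgt, R0.T@(tgt-p), dr
def show(s,ahead=190):
    R0=Ro.from_euler('xyz',s["tcp_rot"]).as_matrix(); q=s["eef_pos"]+ahead*R0[:,0]
    f=s["ft_force"]
    print("t",s["t"],"R",R0.round(3).tolist(),"\npt uvz",q@EX,q@EY,q[2],"F uvz",f@EX,f@EY,f[2],"open",s["opening"],"q",s["joints"])
E
python3 - <<'E'
from cell import env
from h import *
s=env.state(); show(s)
for jaw in (EY,-EY,EX,-EX):
    print(plan(s,uvz(385,-158,120),R_tool(jaw,0)))
E
```

```text
t 0.15 R [[-0.0, 0.444, -0.896], [0.001, -0.896, -0.444], [-1.0, -0.001, -0.0]] 
pt uvz 124.00979945976357 -612.4200635281092 214.3219112302467 F uvz 0.3149220852990261 0.23346578862790351 -0.04551506448818415 open 1.0001071776146395 q [-1.217  0.491  1.559  0.     1.092 -0.106]
(array([412.682, -53.691, 310.   ]), array([  94.652, -393.682, -345.964]), array([-2.942, -0.001, -0.   ]))
(array([412.682, -53.691, 310.   ]), array([  94.652, -393.682, -345.964]), array([ 0.2  , -0.   ,  0.001]))
(array([412.682, -53.691, 310.   ]), array([  94.652, -393.682, -345.964]), array([-1.371, -0.001,  0.001]))
(array([412.682, -53.691, 310.   ]), array([  94.652, -393.682, -345.964]), array([1.771, 0.001, 0.001]))
```

Call:
{"api": "jog_arm", "payload": {
  "deltas": [0,-43,-38,0,0,0,0,0,-43,-38,0,0,0,0,0,-43,-38,0,0,0,0,0,-43,-38,0,0,0,0,0,-43,-38,0,0,0,0,0,-43,-38,0,0,0,0,0,-43,-38,0,0,0,0,0,-43,-38,0,0,0,0,0,0,0,0.1,0,0,0,0,0,0,0.1,0,0,0]
}}

```text
t: 1.4
eef_pos: [399.5, -102.6, 403.3]
tcp_rot: [-1.855, 1.569, 1.542]
ft_force: [0.3, -0.8, 0.2]
opening: 0.021
```

Run:
```python
from cell import env
from h import *
s=env.state(); show(s)
for l in (0,.1):
    print(plan(s,uvz(385,-158,120),R_tool(-EY,l)))
```

```text
t 1.4 R [[0.0, 0.252, -0.968], [0.002, -0.968, -0.252], [-1.0, -0.002, -0.001]] 
pt uvz 359.7632184694031 -201.5363921077157 213.28735367944327 F uvz 0.031127218887234215 -0.8731747365786797 0.18289741962449416 open 0.021248296249158135 q [-0.412  0.19   2.047  0.002  0.905  0.902]
(array([412.682, -53.691, 310.   ]), array([ 93.387, -43.846, -25.081]), array([-0.005, -0.001,  0.002]))
(array([394.351, -58.569, 309.051]), array([ 94.325, -43.752,  -6.112]), array([-0.005,  0.099,  0.002]))
```

Call:
{"api": "jog_arm", "payload": {
  "deltas": [0,-22,-13,0,0,0,0,0,-22,-12,0,0,0,0,40,0,0,0,0,0,0,40,0,0,0,0,0,0,30,0,0,0,0,0,0,0,0,0,0,0,0,0]
}}

```text
t: 2.15
eef_pos: [413.3, -51.3, 291.2]
tcp_rot: [-2.88, 1.568, 0.517]
ft_force: [0.5, 0.3, 0.4]
opening: 0.007
```

Run:
```python
from cell import env,eyes
from h import *
s=env.state(); show(s)
for l in (0,.1):
    print(plan(s,uvz(385,-158,62),R_tool(-EY,l)))
for n in ("scene","wrist"):
    cv2.imwrite(f"pics/{n}1.png",eyes.read_camera(n)["image"][:,:,::-1])
```

```text
t 2.15 R [[0.002, 0.252, -0.968], [0.001, -0.968, -0.252], [-1.0, -0.001, -0.003]] 
pt uvz 386.6487120911227 -155.74898011574516 101.21904330070387 F uvz 0.5287099330470666 0.14855282575290635 0.36285899653821374 open 0.006584223493420506 q [-0.283  0.387  2.174  0.003  0.579  1.03 ]
(array([412.682, -53.691, 252.   ]), array([39.214,  2.156,  1.25 ]), array([-0.005, -0.003,  0.001]))
(array([394.351, -58.569, 251.051]), array([40.114,  2.253, 20.22 ]), array([-0.005,  0.097,  0.   ]))
```

View pics/scene1.png

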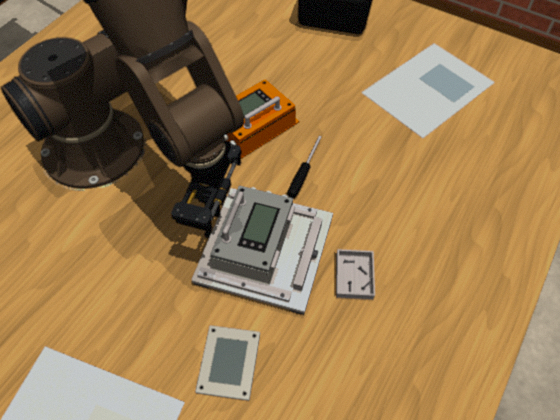

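View pics/wrist1.png

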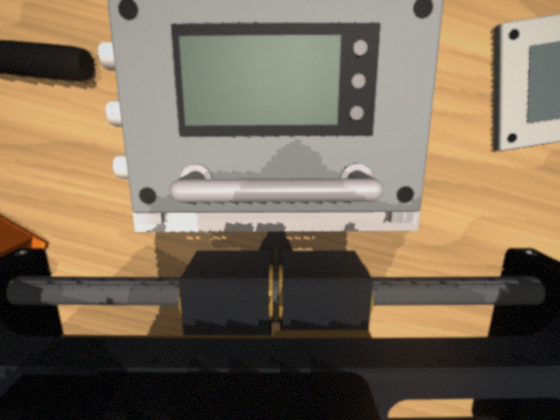

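Call:
{"api": "jog_arm", "payload": {
  "deltas": [0,0,10,0,0.05,0,0,0,2,10,0,0.05,0,0,20,0,0,0,0,0,0,19,0,0,0,0,0,0,0,0,0,0,0,0,0]
}}

```text
t: 2.88
eef_pos: [400.1, -58.2, 259.7]
tcp_rot: [3.075, 1.45, 0.189]
ft_force: [0.4, 0.1, -0.5]
opening: 0.005
```

Run:
```python
from cell import env,eyes
from h import *
s=env.state(); show(s)
print(plan(s,uvz(385,-158,61),R_tool(-EY,.1)))
```

```text
t 2.875 R [[0.118, 0.252, -0.96], [0.023, -0.968, -0.251], [-0.993, 0.008, -0.12]] 
pt uvz 394.5116324327554 -160.7256352913708 71.11438787549162 F uvz 0.41320921008344563 0.019882143126137994 -0.4939450022447557 open 0.0053082141823137885 q [-0.32   0.435  2.251  0.17   0.355  0.839]
(array([394.351, -58.569, 250.051]), array([ 8.921, -1.156,  6.765]), array([-0.004, -0.021, -0.008]))
```

Call:
{"api": "jog_arm", "payload": {
  "deltas": [0,-1,5,0,0,0,0,9,-1,2,0,0,0,0,0,0,0,0,0,0,0]
}}

```text
t: 3.25
eef_pos: [393.7, -57.8, 251.7]
tcp_rot: [3.062, 1.446, 0.176]
ft_force: [0.5, 0.3, 1.0]
opening: 0.003
```

Run:
```python
from cell import env,eyes
from h import *
s=env.state(); show(s)
print(plan(s,uvz(385,-158,61),R_tool(-EY,.1)))
print("push per mm u:",Ro.from_euler('xyz',s["tcp_rot"]).as_matrix().T@EX)
```

```text
t 3.25 R [[0.122, 0.253, -0.96], [0.022, -0.968, -0.252], [-0.992, 0.01, -0.124]] 
pt uvz 389.0990241999901 -159.1173149631148 63.20105867698979 F uvz 0.5857802757383374 0.15147354522908285 1.0159671252397726 open 0.0032614357857093917 q [-0.325  0.448  2.273  0.192  0.317  0.811]
(array([394.351, -58.569, 250.051]), array([ 1.73 ,  0.845, -0.215]), array([-0.004, -0.024, -0.01 ]))
push per mm u: [ 0.124 -0.005 -0.992]
```

Call:
{"api": "jog_arm", "payload": {
  "deltas": [0.8,0,-6,0,0,0,0,0.7,0,-6,0,0,0,0,0.7,0,-6,0,0,0,0,0.7,0,-6,0,0,0,0,0.7,0,-6,0,0,0,0]
}}

```text
t: 3.88
eef_pos: [424.1, -49.5, 251.8]
tcp_rot: [3.075, 1.45, 0.19]
ft_force: [-4.4, -1.8, 1.6]
opening: 0.005
```

Run:
```python
from cell import env,eyes
from h import *
s=env.state(); show(s)
```

```text
t 3.875 R [[0.119, 0.253, -0.96], [0.023, -0.967, -0.252], [-0.993, 0.008, -0.121]] 
pt uvz 420.04377882465343 -158.52724750139078 63.214860799899895 F uvz -4.678960905089413 -0.6638803827803135 1.6490481437809006 open 0.0047996334966627805 q [-0.282  0.471  2.205  0.156  0.362  0.89 ]
```

Now sliding at 4.7 N, as expected. I'll keep going.

Call:
{"api": "jog_arm", "payload": {
  "deltas": [0.7,0,-5,0,0,0,0,0.7,0,-5,0,0,0,0,0.5,0,-4,0,0,0,0]
}}

```text
t: 4.25
eef_pos: [438.5, -45.5, 251.7]
tcp_rot: [3.08, 1.451, 0.195]
ft_force: [-5.3, -3.0, 3.9]
opening: 0.003
```

Run:
```python
from cell import env,eyes
from h import *
s=env.state(); show(s)
```

```text
t 4.25 R [[0.117, 0.253, -0.96], [0.023, -0.967, -0.252], [-0.993, 0.007, -0.12]] 
pt uvz 434.7152647523271 -158.25055146365432 63.10556811511594 F uvz -5.91836974271997 -1.5778994936084105 3.9133116186424033 open 0.002772567269000851 q [-0.264  0.483  2.172  0.143  0.382  0.921]
```

Call:
{"api": "jog_arm", "payload": {
  "deltas": [0.3,0,-3,0,0,0,0,0.3,0,-3,0,0,0,0]
}}

```text
t: 4.5
eef_pos: [443.8, -43.8, 251.8]
tcp_rot: [3.092, 1.454, 0.208]
ft_force: [-12.2, -4.8, 9.3]
opening: 0.006
```

Call:
{"api": "jog_arm", "payload": {
  "deltas": [0.3,0,-3,0,0,0,0,0.3,0,-3,0,0,0,0]
}}

```text
t: 4.75
eef_pos: [447.7, -42.4, 251.8]
tcp_rot: [3.116, 1.462, 0.233]
ft_force: [-18.0, -13.0, 11.5]
opening: 0.003
```

Call:
{"api": "jog_arm", "payload": {
  "deltas": [0,0,-3,0,0,0,0,0,0,-3,0,0,0,0]
}}

```text
t: 5.0
eef_pos: [450.4, -41.5, 252.0]
tcp_rot: [-3.129, 1.473, 0.272]
ft_force: [-23.8, -17.4, 11.7]
opening: 0.004
```

Run:
```python
from cell import env,eyes
from h import *
s=env.state(); show(s)
import pickle
d={n:eyes.read_camera(n) for n in ("scene","wrist","top")}
pickle.dump(d,open("cams2.pkl","wb"))
im=d["scene"]["image"][175:315,185:345,::-1]
cv2.imwrite("pics/scene2.png",cv2.resize(im,None,fx=4,fy=4,interpolation=cv2.INTER_CUBIC))
cv2.imwrite("pics/wrist2.png",d["wrist"]["image"][:,:,::-1])
im=d["top"]["image"][145:290,230:380,::-1]
cv2.imwrite("pics/top2.png",cv2.resize(im,None,fx=4,fy=4,interpolation=cv2.INTER_CUBIC))
```

```text
t 5.0 R [[0.094, 0.256, -0.962], [0.026, -0.967, -0.255], [-0.995, -0.001, -0.098]] 
pt uvz 443.2120802755386 -155.70504115399444 62.90470065403309 F uvz -27.4554389271581 -10.677613923325598 11.670264260914353 open 0.0038018231106111073 q [-0.247  0.493  2.141  0.118  0.425  0.959]
```

View pics/scene2.png

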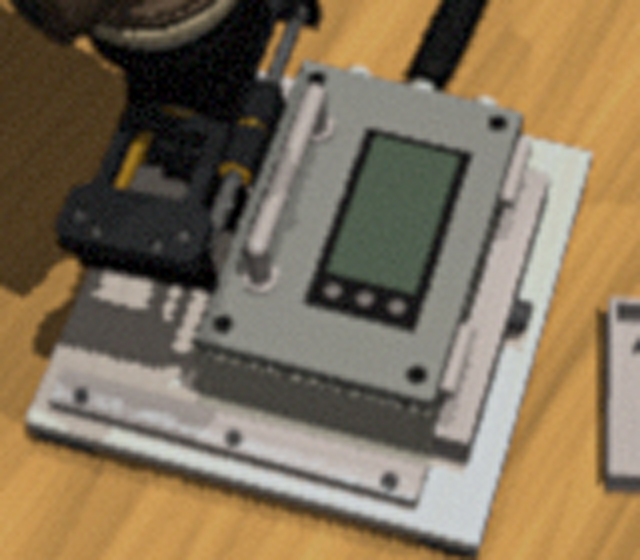

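View pics/top2.png

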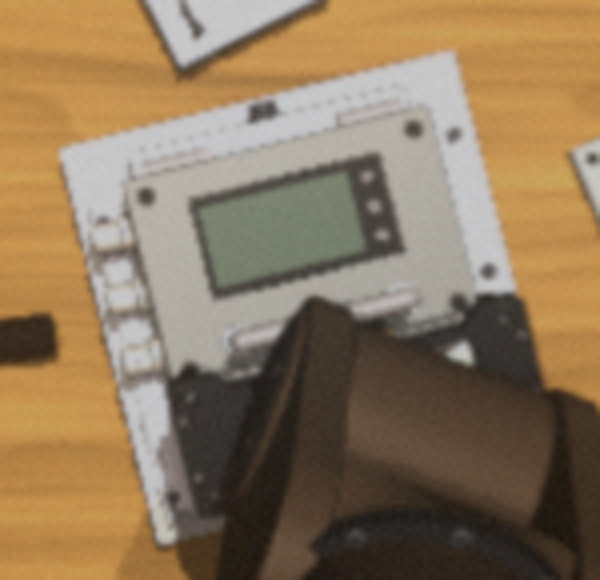

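View pics/wrist2.png

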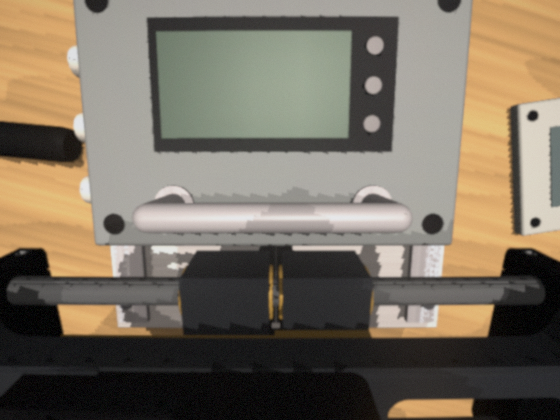

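Call:
{"api": "jog_arm", "payload": {
  "deltas": [0,0.7,-1,0,0.008,0,0,0,0.7,-1,0,0.008,0,0,0,0.7,-1,0,0.008,0,0,0,0,-1,0,0.008,0,0]
}}

```text
t: 5.65
eef_pos: [448.5, -43.4, 251.6]
tcp_rot: [-3.051, 1.46, 0.351]
ft_force: [-19.3, -17.7, 8.9]
opening: 0.006
```

Call:
{"api": "jog_arm", "payload": {
  "deltas": [0,0.5,-1.5,0,0.008,0,0,0,0.5,-1.5,0,0.008,0,0,0,0.5,-1.5,0,0.008,0,0,0,0.5,-1.5,0,0.008,0,0]
}}

```text
t: 6.15
eef_pos: [447.4, -45.6, 251.2]
tcp_rot: [-2.98, 1.449, 0.423]
ft_force: [-24.4, -17.5, 12.5]
opening: 0.007
```

Run:
```python
from cell import env,eyes
from h import *
s=env.state(); show(s)
```

```text
t 6.15 R [[0.111, 0.259, -0.959], [0.05, -0.966, -0.255], [-0.993, -0.019, -0.12]] 
pt uvz 443.326821199227 -155.36538250097846 62.5628685837101 F uvz -28.095330509300467 -10.643715425862602 12.509983033533587 open 0.006580984240286612 q [-0.263  0.492  2.15   0.193  0.412  0.873]
```

Call:
{"api": "jog_arm", "payload": {
  "deltas": [0,1,-2,0,0.006,0,0,0,1,-2,0,0.006,0,0,0,1,-2,0,0.006,0,0,0,1,-2,0,0.006,0,0,0,1,-2,0,0.006,0,0,0,1,-2,0,0.006,0,0]
}}

```text
t: 6.9
eef_pos: [448.3, -49.1, 251.0]
tcp_rot: [-2.834, 1.445, 0.572]
ft_force: [-23.1, -13.7, 14.9]
opening: 0.004
```

Run:
```python
from cell import env,eyes
from h import *
s=env.state(); show(s)
d=eyes.read_camera("wrist")
cv2.imwrite("pics/wrist3.png",cv2.resize(d["image"][220:340,90:460,::-1],None,fx=2,fy=2))
d=eyes.read_camera("scene")
cv2.imwrite("pics/scene3.png",cv2.resize(d["image"][175:315,185:345,::-1],None,fx=4,fy=4,interpolation=cv2.INTER_CUBIC))
```

```text
t 6.9 R [[0.106, 0.263, -0.959], [0.068, -0.964, -0.257], [-0.992, -0.038, -0.12]] 
pt uvz 443.3242316183457 -155.41629196239654 62.5317839027453 F uvz -25.88957496489119 -7.273607316685821 14.922679484230352 open 0.0036794715326381754 q [-0.273  0.494  2.146  0.228  0.427  0.829]
```

View pics/wrist3.png

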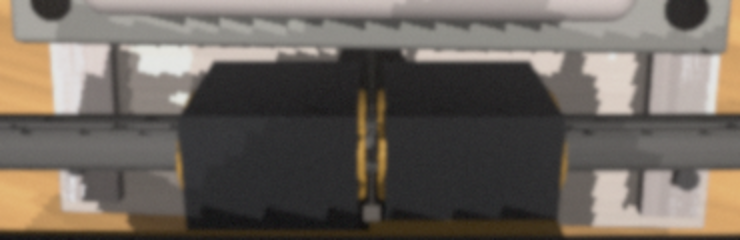

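View pics/scene3.png

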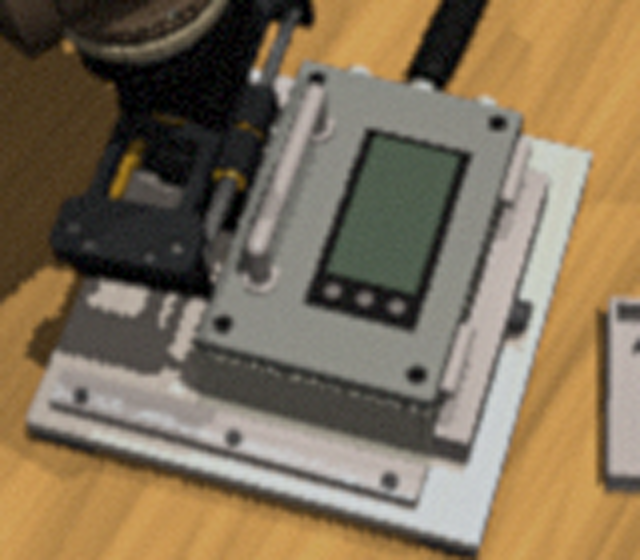

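Call:
{"api": "jog_arm", "payload": {
  "deltas": [0,0,6,0,0,0,0,0,0,6,0,0,0,0,-30,0,2,0,0,0,0,-50,0,0,0,0,0,0.5,-50,0,0,0,0,0,1,0,0,0,0,0,0,1]
}}

```text
t: 7.75
eef_pos: [422.0, -62.2, 382.1]
tcp_rot: [-2.871, 1.441, 0.534]
ft_force: [-0.9, -0.3, -0.1]
opening: 0.261
```

Run:
```python
from cell import env,eyes
from h import *
s=env.state(); show(s)
import pickle
d={n:eyes.read_camera(n) for n in ("scene","wrist","top")}
pickle.dump(d,open("cams4.pkl","wb"))
cv2.imwrite("pics/scene4.png",cv2.resize(d["scene"]["image"][175:315,185:345,::-1],None,fx=4,fy=4,interpolation=cv2.INTER_CUBIC))
cv2.imwrite("pics/wrist4.png",d["wrist"]["image"][:,:,::-1])
cv2.imwrite("pics/top4.png",cv2.resize(d["top"]["image"][145:290,230:380,::-1],None,fx=4,fy=4,interpolation=cv2.INTER_CUBIC))
print(plan(s,uvz(472,-158,200),R_tool(EX,0),171),plan(s,uvz(472,-158,200),R_tool(-EX,0),171))
```

```text
t 7.75 R [[0.111, 0.263, -0.958], [0.066, -0.964, -0.257], [-0.992, -0.035, -0.125]] 
pt uvz 415.4785437200139 -161.9334069902281 193.7332908819162 F uvz -0.9877693931909982 -0.09867969381394148 -0.054983133934611905 open 0.26080140386294465 q [-0.32   0.231  2.065  0.141  0.766  0.889]
(array([496.756, -31.321, 371.   ]), array([ 21.391,  -9.722, -78.166]), array([-1.565, -0.125, -0.071])) (array([496.756, -31.321, 371.   ]), array([ 21.391,  -9.722, -78.166]), array([ 1.572, -0.071,  0.125]))
```

View pics/scene4.png

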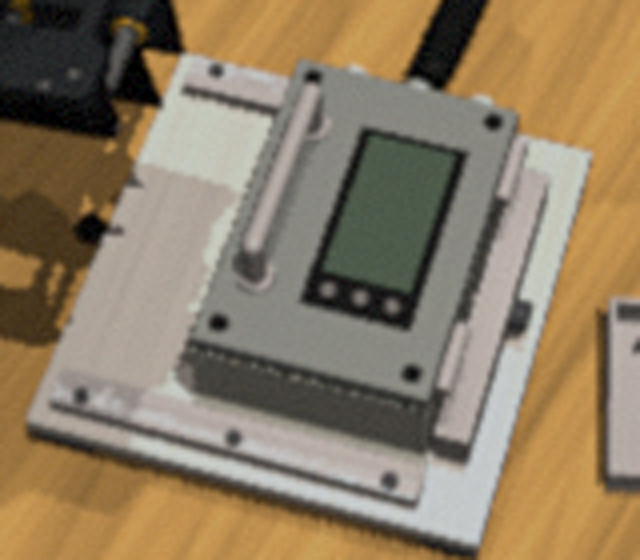

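View pics/top4.png

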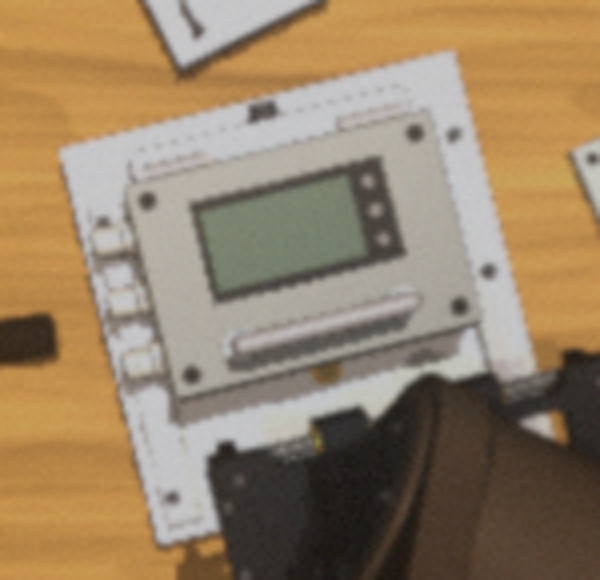

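View pics/wrist4.png

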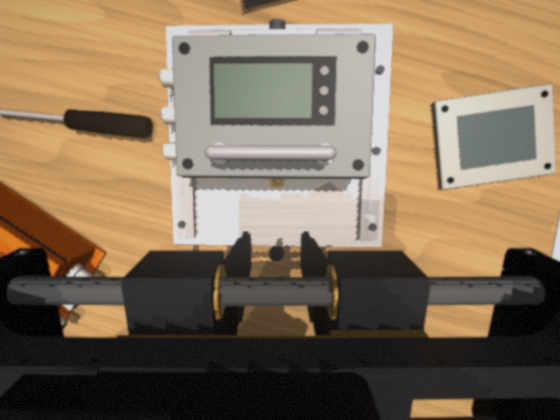

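Run:
```python
import pickle
from h import *
D={k:pickle.load(open(f"cams{k}.pkl","rb")) for k in (0,2,4)}
def screen(im,box):
    x0,y0,x1,y1=box
    hsv=cv2.cvtColor(im[y0:y1,x0:x1],cv2.COLOR_RGB2HSV)
    m=((hsv[...,0]>40)&(hsv[...,0]<90)&(hsv[...,1]>40)&(hsv[...,2]<170)).astype(np.uint8)
    n,l,st,c=cv2.connectedComponentsWithStats(m); i=1+np.argmax(st[1:,4]); return c[i]+[x0,y0],st[i,4]
P={}
for k in D:
    for n,box in (("top",(265,175,350,260)),("scene",(210,185,320,270))):
        c,a=screen(D[k][n]["image"],box); p=onz(D[k][n],[c],99)[0]; P[k,n]=p; print(k,n,c,a,"u",p@EX,"v",p@EY)
# pin in top & wrist
t=D[4]["top"]; T=lambda a:(np.array(a,float)+.5)/4-.5+[230,145]
p=onz(t,T([(326,373)]),37)[0];print("pin top",p@EX,p@EY)
w=D[4]["wrist"]; p=onz(w,[[277,182]],39)[0];print("pin wrist",p@EX,p@EY)
b=onz(t,T([(240,345),(415,298)]),129);print("bar",b@EX,b@EY)
b=onz(w,[[210,152],[333,152]],129);print("bar wrist",b@EX,b@EY)
b=onz(D[4]["scene"],(np.array([(312,95),(252,250)])+.5)/4-.5+[185,175],129);print("bar scene",b@EX,b@EY)
im=w["image"][130:260,150:420,::-1];cv2.imwrite("pics/pin.png",cv2.resize(im,None,fx=2.9,fy=2.9,interpolation=cv2.INTER_CUBIC))
```

```text
0 top [311.667 215.111] 9 u 494.2325682586209 v -163.69511263053363
0 scene [259.806 222.879] 695 u 481.3737263974077 v -150.07290008914345
2 top [309.118 204.471] 17 u 517.6203323094312 v -164.09765091646275
2 scene [283.16  227.655] 632 u 528.8511683996936 v -147.62474846473455
4 top [308.545 194.182] 11 u 539.2769058901234 v -168.42869283494306
4 scene [282.038 227.783] 655 u 526.8166894044551 v -148.52936883705405
pin top 444.7016008287608 -155.4351959983197
pin wrist 444.3358445672182 -157.37310795217817
bar [473.813 474.877] [-108.605 -202.412]
bar wrist [472.675 473.035] [-108.169 -202.667]
bar scene [476.103 475.734] [-111.751 -203.812]
```

View pics/pin.png

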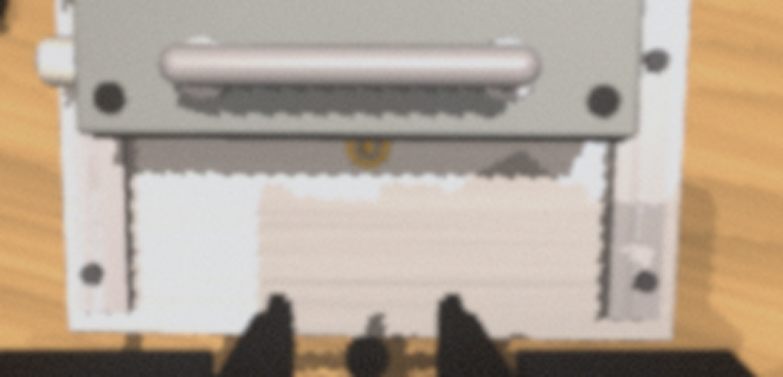

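Call:
{"api": "jog_arm", "payload": {
  "deltas": [10,-5,-39,0,0,0,1,10,-5,-39,0,0,0,1,0,0,0,-0.174,-0.014,-0.008,1,0,0,0,-0.174,-0.014,-0.008,1,0,0,0,-0.174,-0.014,-0.008,1,0,0,0,-0.174,-0.014,-0.008,1,0,0,0,-0.174,-0.014,-0.008,1,0,0,0,-0.174,-0.014,-0.008,1,0,0,0,-0.174,-0.014,-0.008,1,0,0,0,-0.174,-0.014,-0.008,1]
}}

```text
t: 9.15
eef_pos: [500.2, -28.6, 348.8]
tcp_rot: [-2.291, 1.531, 2.555]
ft_force: [0.0, 0.2, 0.6]
opening: 1.001
```

Call:
{"api": "jog_arm", "payload": {
  "deltas": [0,0,0,-0.174,-0.014,-0.008,1,0,0,0,0,0,0,1]
}}

```text
t: 9.4
eef_pos: [500.5, -28.3, 345.1]
tcp_rot: [-2.055, 1.527, 2.97]
ft_force: [-0.7, -0.6, -0.2]
opening: 1.001
```

Run:
```python
from cell import env,eyes
from h import *
s=env.state(); show(s,171)
print(plan(s,uvz(474,-156,160),R_tool(EX,0),171))
```

```text
t 9.4 R [[-0.043, 0.951, 0.308], [0.007, 0.308, -0.951], [-0.999, -0.039, -0.02]] 
pt uvz 469.6343160980651 -152.91933288753467 174.2884225170156 F uvz -0.8780279431111058 -0.40433719834786275 -0.2196751835550628 open 1.0008983707920256 q [-0.188  0.399  1.918 -0.001  0.869 -0.501]
(array([498.175, -28.874, 331.   ]), array([14.209, -1.881,  0.111]), array([ 0.053, -0.019,  0.039]))
```

Call:
{"api": "jog_arm", "payload": {
  "deltas": [0,-2,0,0.053,-0.019,0.039,1,0,0,0,0,0,0,1]
}}

```text
t: 9.65
eef_pos: [498.8, -28.7, 343.0]
tcp_rot: [-2.369, 1.567, 2.594]
ft_force: [0.3, 0.3, -0.0]
opening: 1.001
```

Run:
```python
from cell import env,eyes
from h import *
import pickle
s=env.state(); show(s,171)
print(plan(s,uvz(474,-156,129),R_tool(EX,0),171))
d={n:eyes.read_camera(n) for n in ("scene","wrist")}
cv2.imwrite("pics/scene5.png",cv2.resize(d["scene"]["image"][135:315,165:345,::-1],None,fx=3.3,fy=3.3,interpolation=cv2.INTER_CUBIC))
cv2.imwrite("pics/wrist5.png",d["wrist"]["image"][:,:,::-1])
pickle.dump(d,open("cams5.pkl","wb"))
```

```text
t 9.65 R [[-0.003, 0.969, 0.249], [0.002, 0.249, -0.969], [-1.0, -0.002, -0.002]] 
pt uvz 474.2331570936981 -155.60819101590263 172.00477384440734 F uvz 0.3599140531639493 0.2158540013442702 -0.026090712323222146 open 1.000821670313286 q [-0.19   0.396  1.932  0.002  0.818 -0.443]
(array([498.175, -28.874, 300.   ]), array([43.005, -0.535,  0.081]), array([-0.009, -0.002,  0.002]))
```

View pics/scene5.png

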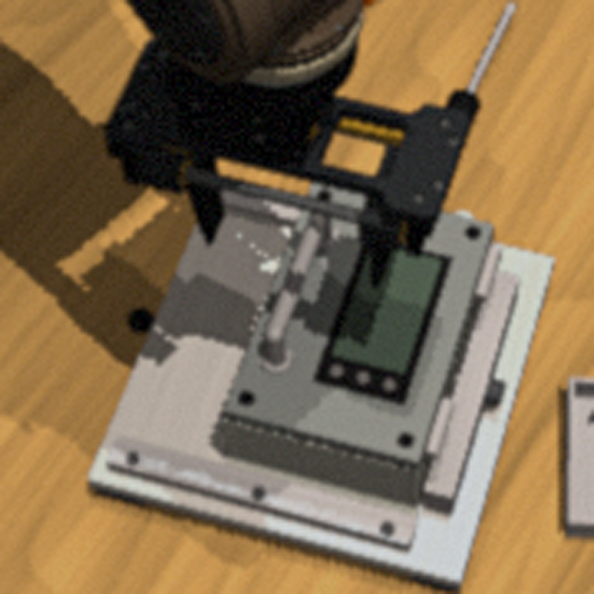

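View pics/wrist5.png

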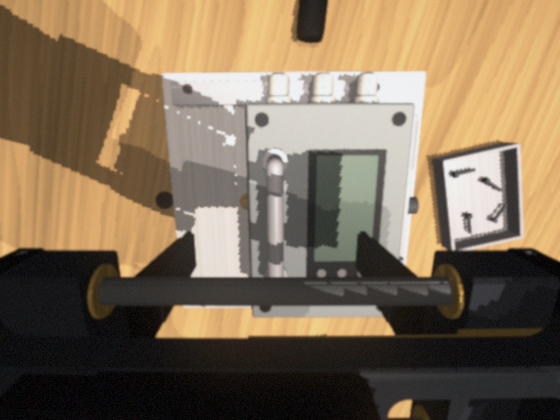

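Call:
{"api": "jog_arm", "payload": {
  "deltas": [20,0,0,0,0,0,1,18,0,0,0,0,0,1,5,0,0,0,0,0,1,0,0,0,0,0,0,0.5,0,0,0,0,0,0,0.35]
}}

```text
t: 10.38
eef_pos: [499.4, -28.7, 299.6]
tcp_rot: [-2.327, 1.566, 2.637]
ft_force: [-0.3, -0.4, 0.2]
opening: 0.844
```

Run:
```python
from cell import env,eyes
from h import *
s=env.state(); show(s,171)
print(plan(s,uvz(474,-156,129),R_tool(EX,0),171))
```

```text
t 10.375 R [[-0.004, 0.968, 0.249], [0.002, 0.249, -0.968], [-1.0, -0.004, -0.003]] 
pt uvz 474.6518163071109 -155.57903775164337 128.62318126945115 F uvz -0.3707223539918439 -0.3260554829432405 0.22982174288574064 open 0.8438201542408917 q [-0.19   0.463  1.971  0.002  0.712 -0.443]
(array([498.175, -28.874, 300.   ]), array([-0.374, -1.27 , -0.16 ]), array([-0.008, -0.003,  0.004]))
```

Call:
{"api": "jog_arm", "payload": {
  "deltas": [0,0,0,0,0,0,0,0,0,0,0,0,0,0,0,0,0,0,0,0,0,0,0,0,0,0,0,0,0,0,0,0,0,0,0,0,0,0,0,0,0,0,0,0,0,0,0,0,0,0,0,0,0,0,0,0]
}}

```text
t: 11.38
eef_pos: [498.9, -28.9, 300.7]
tcp_rot: [-2.17, 1.565, 2.795]
ft_force: [-0.2, -0.1, -0.2]
opening: 0.106
```

Run:
```python
from cell import env,eyes
from h import *
s=env.state(); show(s,171)
d={n:eyes.read_camera(n) for n in ("scene","wrist")}
cv2.imwrite("pics/scene6.png",cv2.resize(d["scene"]["image"][135:315,165:345,::-1],None,fx=3.3,fy=3.3,interpolation=cv2.INTER_CUBIC))
```

```text
t 11.375 R [[-0.005, 0.968, 0.25], [0.002, 0.25, -0.968], [-1.0, -0.005, -0.003]] 
pt uvz 473.95271724867087 -155.6503844120462 129.68062703243197 F uvz -0.2243453368225687 -0.017387476674285557 -0.1649140523867264 open 0.10564012144837596 q [-0.19   0.461  1.972  0.001  0.715 -0.444]
```

View pics/scene6.png

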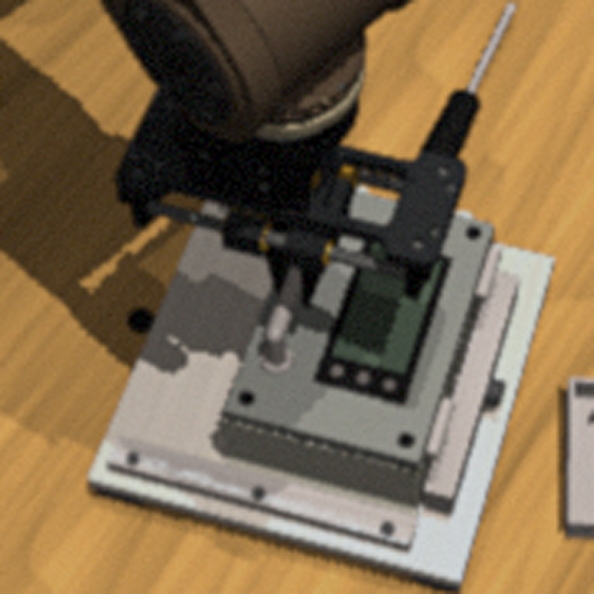

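Call:
{"api": "jog_arm", "payload": {
  "deltas": [-1.2,0.5,0,0,0,0,0,-1.2,0.5,0,0,0,0,0]
}}

```text
t: 11.72
eef_pos: [499.8, -28.5, 302.2]
tcp_rot: [-2.148, 1.563, 2.817]
ft_force: [1.1, -1.0, -11.6]
opening: 0.112
```

Call:
{"api": "jog_arm", "payload": {
  "deltas": [-1.6,0.7,0,0,0,0,0,-1.6,0.7,0,0,0,0,0]
}}

```text
t: 11.98
eef_pos: [501.2, -28.2, 304.6]
tcp_rot: [-2.103, 1.562, 2.861]
ft_force: [1.0, -1.8, -10.0]
opening: 0.11
```

Run:
```python
from cell import env,eyes
from h import *
s=env.state(); show(s,171)
```

```text
t 11.975 R [[-0.009, 0.968, 0.25], [0.003, 0.25, -0.968], [-1.0, -0.008, -0.005]] 
pt uvz 475.7622483437752 -155.32488591957525 133.59605316914644 F uvz 0.5513649146753261 -1.9979573220733968 -10.010902359137106 open 0.10959935564010705 q [-0.188  0.457  1.962  0.001  0.731 -0.441]
```

Call:
{"api": "jog_arm", "payload": {
  "deltas": [-1.6,0.7,0,0,0,0,0,-1.6,0.8,0,0,0,0,0,-1.6,0.8,0,0,0,0,0]
}}

```text
t: 12.35
eef_pos: [503.8, -27.5, 310.4]
tcp_rot: [-2.144, 1.563, 2.821]
ft_force: [0.2, -0.2, -5.0]
opening: 0.105
```

Call:
{"api": "jog_arm", "payload": {
  "deltas": [-1.6,0.8,0,0,0,0,0,-1.6,0.8,0,0,0,0,0,-1.6,0.9,0,0,0,0,0]
}}

```text
t: 12.72
eef_pos: [506.5, -26.8, 316.1]
tcp_rot: [-2.185, 1.564, 2.779]
ft_force: [0.6, -0.8, -4.2]
opening: 0.11
```

Run:
```python
from cell import env,eyes
from h import *
s=env.state(); show(s,171)
```

```text
t 12.725 R [[-0.007, 0.968, 0.25], [0.002, 0.25, -0.968], [-1.0, -0.006, -0.004]] 
pt uvz 481.58179747252154 -155.40704808523773 145.08561751661875 F uvz 0.38772452160719206 -0.9610123540827863 -4.234143646175333 open 0.11001200642306269 q [-0.183  0.445  1.94   0.002  0.763 -0.437]
```

Call:
{"api": "jog_arm", "payload": {
  "deltas": [-1.6,1.1,0,0,0,0,0,-1.6,1.2,0,0,0,0,0,-1.5,1.2,0,0,0,0,0,-1.2,1,0,0,0,0,0,0,0,0,0,0,0,0,0,0,0,0,0,0,0]
}}

```text
t: 13.48
eef_pos: [510.9, -25.6, 322.5]
tcp_rot: [-2.127, 1.563, 2.838]
ft_force: [-1.7, -1.4, -1.9]
opening: 0.105
```

Run:
```python
from cell import env,eyes
from h import *
s=env.state(); show(s,171)
d={n:eyes.read_camera(n) for n in ("scene","wrist","top")}
for n in d: cv2.imwrite(f"pics/{n}7.png",d[n]["image"][:,:,::-1])
cv2.imwrite("pics/scene7.png",cv2.resize(d["scene"]["image"][135:315,165:345,::-1],None,fx=3.3,fy=3.3,interpolation=cv2.INTER_CUBIC))
```

```text
t 13.475 R [[-0.008, 0.968, 0.25], [0.002, 0.25, -0.968], [-1.0, -0.007, -0.004]] 
pt uvz 485.95285887169814 -155.4083133814082 151.498268800891 F uvz -1.972230433547681 -0.8974413815382881 -1.8733569358168598 open 0.10509665579440837 q [-0.179  0.441  1.923  0.001  0.785 -0.433]
```

View pics/scene7.png

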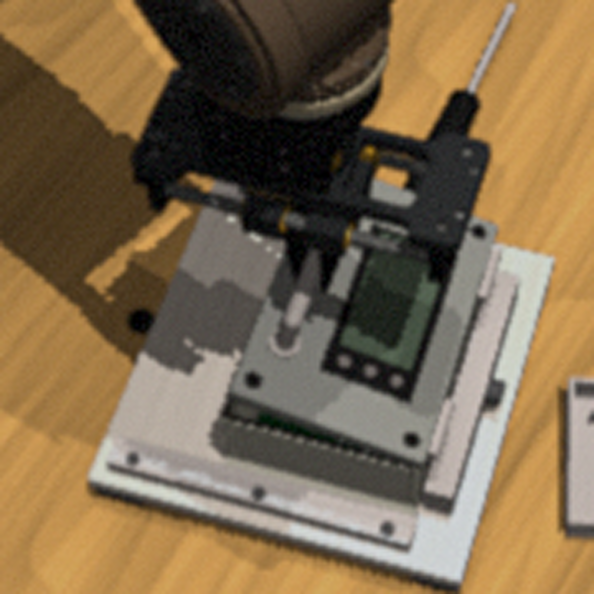

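View pics/wrist7.png

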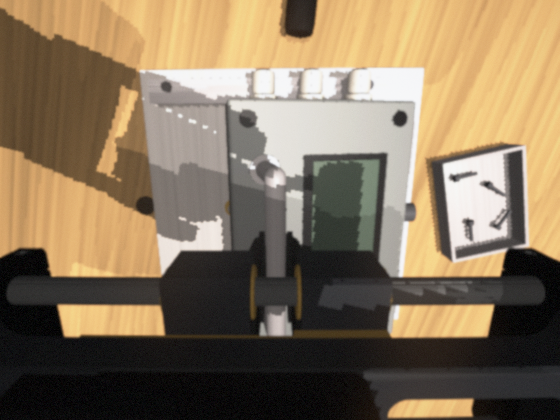

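Call:
{"api": "jog_arm", "payload": {
  "deltas": [0,0,0,0,0,0,0,0,0,0,0,0,0,0,0,0,0,0,0,0,0,0,0,0,0,0,0,0]
}}

```text
t: 14.12
eef_pos: [510.9, -25.6, 322.5]
tcp_rot: [-2.129, 1.563, 2.836]
ft_force: [-2.3, 0.3, -2.3]
opening: 0.107
```

Run:
```python
from cell import env,eyes
from h import *
s=env.state(); show(s,171)
d=eyes.read_camera("scene"); w=eyes.read_camera("wrist")
c=(np.array([(229,402),(248,380)])+.5)/3.3-.5+[165,135]
# lid front lower corner / its top hole: height where the v of the hole matches
for z in (110,118,124,128,135): p=onz(d,[c[1]],z)[0]; print(z,p@EX,p@EY)
p=onz(w,[[229,207]],39)[0];print("pin",p@EX,p@EY)
cv2.imwrite("pics/wrist8.png",cv2.resize(w["image"][90:260,130:300,::-1],None,fx=3.4,fy=3.4,interpolation=cv2.INTER_CUBIC))
```

```text
t 14.125 R [[-0.008, 0.968, 0.25], [0.002, 0.25, -0.968], [-1.0, -0.007, -0.004]] 
pt uvz 485.96630051632064 -155.42000447212465 151.4968882433417 F uvz -2.16128017000512 0.9368184577737817 -2.2907387272977187 open 0.10675044525914824 q [-0.18   0.441  1.923  0.001  0.785 -0.433]
110 465.7736946140073 -224.16143462240092
118 467.734134825585 -228.15904844771967
124 469.2044649842682 -231.15725881670875
128 470.1846850900572 -233.15606572936824
135 471.9000702751877 -236.65397782652218
pin 443.2181260117247 -153.8557100874546
```

View pics/wrist8.png

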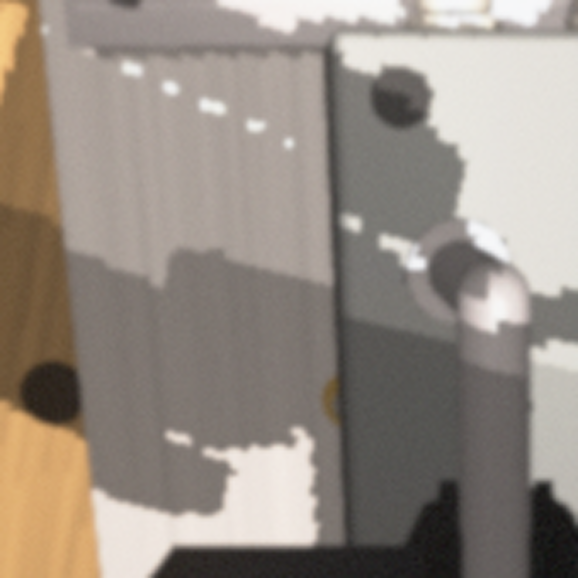

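The lid is held still at about 0.24 rad with its roughly 2 N weight on the fingers, and the pin is visible in front of the housing. I'm handing the job in.

Run:
```python
from cell import env
env.job_done();
```

```text
the job is handed in; nothing more can be done
```

I've handed the job in with the lid held about 28 mm open at its front edge, so you can reach in for the cable. The hand-in gives no verdict.

- **Housing:** I pushed the light grey housing about 47 mm to a hard stop and pressed it there with about 26 N for roughly 2 s. When I let go it came back about 2 mm, which is the pin's clearance, and the brass of the pin was visible in front of it. I could not measure the pin's height in the pictures; that it is fully up follows from the time pressed and the 2 mm spring-back.
- **Lid:** I gripped the handle bar and pulled in small steps along the arc. The highest pull I read was about 12 N, and it fell to about 2 N once the seal was free.
- **Last checks:** The lid angle is about 0.24 rad, worked out from how far the gripper rose; I did not confirm it separately by camera. The grasp point moved no more than about 0.02 mm between the last two readings, 0.65 s apart. The fingers stand at 0.107 opening, which fits the bar, and carry about 2 N of lid weight. The clock stood at about 14 s.
- **Disagreements:** Locating the handle bar from two views gave a height 4 to 8 mm low, so I used the given 129 mm. A check of the screen by colour in the top view failed because it found too few pixels, so I used the scene view.
- **Other items:** I kept the arm away from the screwdriver, screw tray and spare cover. None looked moved in the pictures, but I did not measure them.

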